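# Hold the cover plate over the valve housing for its screws

### The arm

A 6-joint arm with a two-finger parallel gripper is mounted at the origin on the work surface; the furniture and walls round the work are solid. World frame = base frame: x ahead of the robot, y to its left, z up, the work surface at z = 0. Lengths are in m, angles in rad, forces in N, time in s.
With the tool pointing down it reaches from about 0.425 to 0.95 m from the base axis. Payload 14.7 kg.
Tool frame: the origin (TCP) lies on the centre line of the jaws, within the pads' length; the fingertips stand r.tcp_to_tips ahead of it and the grasp point (between the pads) is the TCP (r.tcp_to_tips is the distance from the TCP to the fingertips, in m); x points along the fingers, y is the direction in which the jaws open and shut, and the axes are right-handed (so a half turn about x gives the same grasp; the last joint's range is limited). The gripper opens to 85 mm and grips with 20 to 120 N. Pads are 22 mm wide; open, the fingers measure 114 mm over their backs; the gripper's body (76 mm by 85 mm) begins 54 mm behind the grasp point. The pads swing forward as they close: fully open they stand 13 mm farther back than shut.
Start: joints at [1.265, 0.48, 1.596, -0, 1.065, -0.047], TCP at [0.166, 0.628, 0.25] pointing down, gripper open.
Joint ranges: [-2.75, 2.75], [-0.82, 2.05], [0.23, 2.67], [-1.56, 4.7], [0.09, 2.69], [-2.92, 2.92]. Speed limits (rad/s): [1.89, 1.89, 2.39, 3.01, 3.01, 3.01].

### API

Orientations are given as a unit quaternion [w, x, y, z].
In Python, from plant import r, read_camera, camera_params, trace, pinpoint gives the robot as it stands.
- The arm moves only by the tool jog_arm, never from a script. Its argument "motion" is a list of rows, each a list of 4 numbers: the shift along the tool's x, y, z in units of 40 mm (1.0 is 40 mm), then the turn about the tool's x in units of 6 degrees (1.0 is 6 degrees). In form: [[tx, ty, tz, turn], ...]. A call has 1 to 8 rows; each row shifts and turns the commanded pose from where the row before left it, along the tool's axes as they then stand; what a row does not reach is not made up. A row lasts 1/10 s, in which the tool goes at most 50 mm and 8.59 degrees, less where a joint would pass 70% of its speed; a pose out of reach is approached as far as the arm can. A call is refused whole if a number of a shift passes 1 or a number of a turn 1, either way. A call with a gripper value outside its range is refused whole. "claw" is the finger opening in mm, from 0 to 85.4, set as the call begins (left out, the last holds). The fingers move at their own pace and stop on an object; "grip_force" is the grip in N (left out, the last holds). Time passes only in rows, so rows that do not move let the fingers close. It gives the time, the measured TCP pose, the force and the opening at its end, in the units of the state.
- r.observe(): the state, without advancing time (a new reading comes with each control period).
- read_camera(name): name is "scene" or "top" or "wrist"; returns the picture (400x640x3 uint8, red, green, blue); there is no depth.
- camera_params(name): a dict with "vertical_fov" (degrees; the focal length in pixels is half the picture's height over the tangent of half this angle, whatever the lens; pixels are square), "cx", "cy" (the principal point, pixels), "T" (4x4, takes a point from camera to world coordinates); the wrist camera has in their place "tool_from_camera" (4x4, takes a point from camera to tool coordinates, whose origin is the TCP and whose axes are the tool frame's). Camera axes: x right, y down, z forward; pixel columns grow to the right and rows downward; lengths in m; the calibration is good to about 2 mm. A picture is of the moment at which its call begins: read the wrist's pose just before it. camera_params takes no time and is no camera call.
- r.hand_in(): hands the job in, once; it reports no verdict.
Trained networks look in the newest picture that a camera, given by its name, has taken for a name from the list of things; names that differ only in an ending like _2 or _b are one class to them, and where a whole thing is asked for, a point or a joint stands for the part that bears it (a point fixed in the world has none). Each returns a list of dicts, best first, with "confidence" (0 to 1); they miss things now and then, are a little off and sometimes report something else, mostly with a low value. They report only what shows in the picture. A call takes as long as a camera call.
- trace(label, camera): "pixels" (400x640 bool, what is visible of it).
- pinpoint(label, camera): "xyz" ([x, y, z] in m, in the coordinates of the camera as it stood for that picture, good to about 4 mm: a listed point, or the origin of a listed thing).
The state is a dict: "t": time; "joints": joint angles; "qd": joint speeds; "tau": joint torques, N m; "tool_pos": TCP position; "ee_rot": TCP orientation; "ft_force": force on the tool from outside, world axes, zero at the start; "torque": the same for the moment, N m; "grip_width": finger opening in m.
Only numpy, scipy, OpenCV 4.12 (cv2) and the standard library are available. Lean on these libraries where they do the work, as an engineer would, in place of code of your own. Each camera call takes 0.05 s, during which the arm holds its last target. There are 200 camera calls.

### The job

Pick up the square cover plate by its brass hexagon port, turn it so that its notch faces the red mark on the blue valve housing, and hold it level about a centimetre above the housing's top face, with its four holes lined up over the four threaded holes so that screws could be dropped straight through. Never knock or rest the plate on the housing, and leave the oil bottle, the steel ring and the brass fitting where they stand. Finish while still holding the plate there, motionless: do not set it down or let go.

Things in the scene. Friction and masses are not known exactly. Their poses are not given: they have to be found in the camera images.
- cover_plate: Loose square aluminium plate, 90 x 90 x 8 mm, about 0.3 kg, lying flat. Origin: centre of underside, z up, -x to the edge with the notch (14 mm wide, 8 deep). Four 11 mm holes. On its middle stands a brass hexagon port, the place to grip: 24 mm across flats, flats from 10 to 42 mm above the underside, one pair facing +y and -y, the others every 60 deg; round 22 mm lip on top, total height 45 mm.
- housing: Blue valve housing fixed to the worktop, body 94 x 94 mm, on it a bare aluminium top face 90 x 90 mm at 56 mm height; foot flanges to +y and -y (128 mm overall, bolt heads to 16 mm high), brass plug 14 mm out of the +x side. Origin: centre of underside, z up, -x to the side with the red mark. Top face: 30 mm bore, black seal ring round it standing 1.2 mm proud, four threaded 6.5 mm holes.
- plate_notch (a point): Centre of the plate's notch, on the underside, 41 mm from the centre towards the plate's -x.
- housing_mark (a point): Red painted stripe, 8 mm wide and 17 mm long, on the housing's top face at the middle of its -x edge; this point is on the face, 41 mm from the centre.
- plate_hole0 (a point): Plate hole 0: its centre on the underside, at x, y = (-28, +28) mm in the plate's frame. Belongs over threaded hole 0.
- housing_hole0 (a point): Threaded hole 0: its centre on the top face, at x, y = (-28, +28) mm in the housing's frame.
- plate_hole1 (a point): Plate hole 1: its centre on the underside, at x, y = (+28, +28) mm in the plate's frame. Belongs over threaded hole 1.
- housing_hole1 (a point): Threaded hole 1: its centre on the top face, at x, y = (+28, +28) mm in the housing's frame.
- plate_hole2 (a point): Plate hole 2: its centre on the underside, at x, y = (+28, -28) mm in the plate's frame. Belongs over threaded hole 2.
- housing_hole2 (a point): Threaded hole 2: its centre on the top face, at x, y = (+28, -28) mm in the housing's frame.
- plate_hole3 (a point): Plate hole 3: its centre on the underside, at x, y = (-28, -28) mm in the plate's frame. Belongs over threaded hole 3.
- housing_hole3 (a point): Threaded hole 3: its centre on the top face, at x, y = (-28, -28) mm in the housing's frame.
- oil_bottle: Bystander: white oil bottle with a red spout, 46 mm diameter, 119 mm high; origin at the centre of its foot.
- ring_gauge: Bystander: steel ring, 54 mm diameter, 18 mm high, lying flat; origin at the centre of its underside.
- brass_adaptor: Bystander: brass hexagon hose fitting, about 30 mm across, 40 mm high, standing; origin at the centre of its foot.

How it is judged:
By the outcome, as a careful person would: the job done as asked, in the order asked, and still so for the second after the job is handed in, while the arm keeps its last pose, push and grip.
It also fails if it takes over 35 s, if anything falls off the work surface, if the arm or the gripper's body presses on something with over 40 N, if the wrist force passes 120 N, or if a joint passes its speed limit or range.

## Working session

There is one attempt and no reset: what is moved stays moved. The work goes in short steps, Python scripts to look and compute and a tool call to move; the robot and the scene stay as the last step left them, time stands still between calls to the robot, and variables do not carry over. Pictures are saved under pics/ and viewed, about 8 in all and at most 12, crops included, and the job is handed in when it is done.

Besides the shell and the picture viewer there is one more tool, called after "Emit:" in YAML: its name, and indented under it one key for each argument. jog_arm: Moves the arm, as the interface text tells. Its arguments: {"type":"object","properties":{"motion":{"type":"array","items":{"type":"array","items":{"type":"number"}}},"claw":{"type":"number"},"grip_force":{"type":"number"}},"required":["motion"]}

```bash
mkdir -p pics; ls
cat > h.py <<'E'
import numpy as np, cv2
from plant import r, read_camera, camera_params, trace, pinpoint
from scipy.spatial.transform import Rotation as R
np.set_printoptions(precision=4,suppress=True)
def tool():
    s=r.observe(); q=s["ee_rot"]; T=np.eye(4)
    T[:3,:3]=R.from_quat([q[1],q[2],q[3],q[0]]).as_matrix(); T[:3,3]=s["tool_pos"]; return T
def shot(name):
    "picture + camera-to-world"
    T=tool(); im=read_camera(name); p=camera_params(name)
    return im,(T@np.array(p["tool_from_camera"]) if name=="wrist" else np.array(p["T"])),p
def f(p): return 200/np.tan(np.radians(p["vertical_fov"])/2)
def proj(P,T,p):
    c=np.linalg.inv(T)@np.append(P,1); return np.array([p["cx"]+f(p)*c[0]/c[2],p["cy"]+f(p)*c[1]/c[2]])
def ray(u,v,T,p,z):
    "world point on plane z"
    d=T[:3,:3]@np.array([(u-p["cx"])/f(p),(v-p["cy"])/f(p),1]); o=T[:3,3]; return o+d*(z-o[2])/d[2]
def save(im,n): cv2.imwrite("pics/"+n,im[:,:,::-1])
def pin(label,name,T):
    return [((T@np.append(d["xyz"],1))[:3],round(d["confidence"],2)) for d in pinpoint(label,name)][:2]
E
python3 - <<'E'
from h import *
s=r.observe(); print(s, r.tcp_to_tips)
print(tool())
ims=[]
for n in ["scene","top"]:
    im,T,p=shot(n); ims.append(im); print(n,p["vertical_fov"],p["cx"],p["cy"],T)
    for l in ["cover_plate","plate_notch","housing","housing_mark","oil_bottle","ring_gauge","brass_adaptor"]:
        for P,c in pin(l,n,T): print(l,P,c,proj(P,T,p).round())
save(np.vstack(ims)[:, :],"a.png")
save(cv2.resize(np.vstack(ims),None,fx=.75,fy=.75,interpolation=cv2.INTER_AREA),"a.png")
E
```

```text
pics
{'t': 0.0, 'joints': array([ 1.2654,  0.4808,  1.5969, -0.    ,  1.0651, -0.0466]), 'qd': array([-0.0006, -0.0003, -0.0005, -0.0001, -0.0012, -0.001 ]), 'tau': array([ -0.0038, -95.0655, -43.0175,  -0.0005,   0.0127,  -0.    ]), 'tool_pos': array([0.1662, 0.628 , 0.2497]), 'ee_rot': array([ 0.7011,  0.0908,  0.7013, -0.0917]), 'ft_force': array([ 0.3434,  0.4573, -0.8676]), 'torque': array([ 0.0064, -0.0174, -0.0025]), 'grip_width': 0.08548401267627238} 0.019
[[-0.0003  0.2559  0.9667  0.1662]
 [-0.0011  0.9667 -0.2559  0.628 ]
 [-1.     -0.0012 -0.      0.2497]
 [ 0.      0.      0.      1.    ]]
scene 43.35164575787786 315.7199798635467 202.05360056923183 [[ 0.5381 -0.6173  0.5739 -0.1152]
 [-0.8429 -0.396   0.3643 -0.6142]
 [ 0.0024 -0.6798 -0.7334  0.764 ]
 [ 0.      0.      0.      1.    ]]
cover_plate [ 0.506  -0.3902  0.0042] 0.66 [388. 224.]
plate_notch [ 0.4949 -0.4287 -0.0003] 0.56 [403. 238.]
housing [ 0.4587 -0.2077  0.0012] 0.96 [298. 204.]
housing [ 0.413  -0.1939  0.055 ] 0.75 [279. 197.]
housing_mark [ 0.4118 -0.1932  0.0556] 0.66 [278. 197.]
housing_mark [ 0.473
[... 190 characters left out ...]
259. 236.]
top 43.07941662612092 318.24100739547185 203.22983125789068 [[-0.0406 -0.9756  0.2158  0.2084]
 [-0.9992  0.0407 -0.0039 -0.2659]
 [-0.005  -0.2157 -0.9764  0.9642]
 [ 0.      0.      0.      1.    ]]
cover_plate [ 0.5135 -0.3889 -0.0009] 0.86 [376. 156.]
plate_notch [ 0.4882 -0.4307  0.0045] 0.84 [399. 166.]
plate_notch [ 0.3014 -0.3771 -0.0011] 0.46 [377. 263.]
housing [ 0.4543 -0.2074 -0.0001] 0.68 [286. 188.]
housing_mark [ 0.4176 -0.198   0.0566] 0.86 [279. 200.]
oil_bottle [ 0.2735 -0.2727 -0.0015] 0.95 [323. 280.]
ring_gauge [ 0.3057 -0.3761 -0.0062] 0.74 [376. 261.]
ring_gauge [ 0.5488 -0.3813  0.0007] 0.5 [371. 139.]
brass_adaptor [ 0.3459 -0.1892 -0.0033] 0.6 [278. 244.]
```

View pics/a.png

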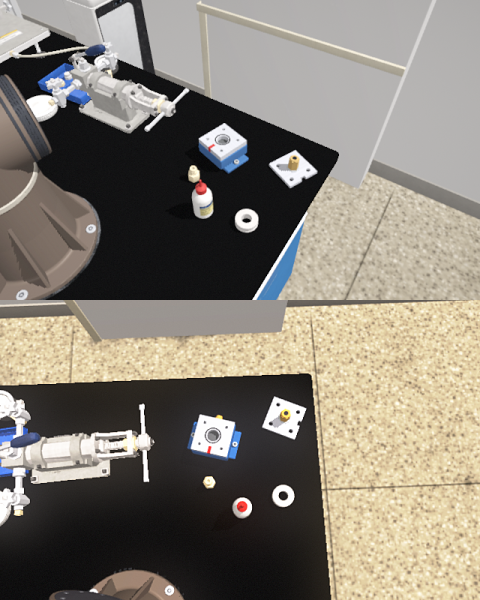

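The scene shows the plate, at about (388,224) in "scene" and (376,156) in "top". The housing's red stripe is at about (279,197) and (279,200). A machine stands between the start and the work, so I'll check its height before crossing.

Run:
```python
from h import *
ps={n:camera_params(n) for n in("scene","top")}
def tri(a,b):
    M=[]
    for n,(u,v) in(("scene",a),("top",b)):
        p=ps[n];K=np.array([[f(p),0,p["cx"]],[0,f(p),p["cy"]],[0,0,1]]);M.append(K@np.linalg.inv(np.array(p["T"]))[:3])
    X=cv2.triangulatePoints(M[0],M[1],np.array(a,float),np.array(b,float)).ravel();return X[:3]/X[3]
print("knob",tri((129,67),(36,183)))
for b in((189,141),(195,240)):
  for a in((249,121),(197,163)): print("handle",b,a,tri(a,b))
print(R.from_matrix(tool()[:3,:3]).as_euler('ZYX',degrees=True))
```

```text
knob [0.4219 0.1621 0.2163]
handle (189, 141) (249, 121) [ 0.5223 -0.0426  0.103 ]
handle (189, 141) (197, 163) [0.495  0.0136 0.016 ]
handle (195, 240) (249, 121) [ 0.3482 -0.1322  0.2577]
handle (195, 240) (197, 163) [ 0.3395 -0.065   0.1359]
[-1.2565 89.9977 13.5742]
```

```bash
cat >> h.py <<'E'
def plan(target,yaw=None,step=.9,n=None):
    "rows in jog units to a world target and tool-y yaw (deg), tool down; also the current offset"
    T=tool(); d=T[:3,:3].T@(np.array(target)-T[:3,3])/.04
    y=np.degrees(np.arctan2(T[1,1],T[0,1])); dy=0 if yaw is None else -((yaw-y+180)%360-180)/6
    n=n or int(np.ceil(max(np.abs(d).max()/step,abs(dy)/.95)))
    print("at",T[:3,3],"yaw",round(y,2),"total units",d.round(3),"turn",round(dy,3),"rows",n)
    w=T[:3,:3]@(d/n); a=np.radians(6*dy/n)
    for i in range(n):
        Ri=T[:3,:3]@R.from_euler('x',a*i).as_matrix(); print(np.append(Ri.T@w,dy/n).round(2).tolist())
E
python3 - <<'E'
from h import *
p=camera_params("wrist");print(np.array(p["tool_from_camera"]),p["vertical_fov"])
plan([.166,.628,.43]); 
plan([.50,.35,.25])
E
```

```text
[[-0.0004 -0.3095  0.9509 -0.1235]
 [ 1.      0.0003  0.0005  0.001 ]
 [-0.0004  0.9509  0.3095 -0.0803]
 [ 0.      0.      0.      1.    ]] 59.813033233541645
at [0.1664 0.6283 0.2503] yaw 75.17 total units [-4.492 -0.01  -0.006] turn 0 rows 5
[-0.9, -0.0, -0.0, 0.0]
[-0.9, -0.0, -0.0, 0.0]
[-0.9, -0.0, -0.0, 0.0]
[-0.9, -0.0, -0.0, 0.0]
[-0.9, -0.0, -0.0, 0.0]
at [0.1664 0.6283 0.2503] yaw 75.17 total units [ 0.008 -4.591  9.844] turn 0 rows 11
[0.0, -0.42, 0.89, 0.0]
[0.0, -0.42, 0.89, 0.0]
[0.0, -0.42, 0.89, 0.0]
[0.0, -0.42, 0.89, 0.0]
[0.0, -0.42, 0.89, 0.0]
[0.0, -0.42, 0.89, 0.0]
[0.0, -0.42, 0.89, 0.0]
[0.0, -0.42, 0.89, 0.0]
[0.0, -0.42, 0.89, 0.0]
[0.0, -0.42, 0.89, 0.0]
[0.0, -0.42, 0.89, 0.0]
```

Emit:
jog_arm:
  motion:
    - [-1,0,0,0]
    - [-1,0,0,0]
    - [-1,0,0,0]
    - [-1,0,0,0]
    - [-0.5,0,0,0]
  claw: 50
  grip_force: 60

```text
t: 1.3
tool_pos: [0.1665, 0.629, 0.4344]
ee_rot: [0.701, 0.093, 0.701, -0.09]
ft_force: [0.4, -0.6, -0.1]
grip_width: 0.0499
```

Emit:
jog_arm:
  motion:
    - [0,-0.68,0.9,0]
    - [0,-0.68,0.9,0]
    - [0,-0.68,0.9,0]
    - [0,-0.68,0.9,0]
    - [0,-0.68,0.9,0]
    - [0,-0.68,0.9,0]
    - [0,-0.68,0.9,0]
    - [0,-0.68,0.9,0]

```text
t: 2.1
tool_pos: [0.3898, 0.3427, 0.4305]
ee_rot: [0.701, 0.091, 0.701, -0.091]
ft_force: [1.7, 1.0, 0.5]
grip_width: 0.0498
```

Emit:
jog_arm:
  motion:
    - [0,-0.68,0.9,0]
    - [0,-0.68,0.9,0]
    - [0,-0.68,0.9,0]
    - [0,-0.68,0.9,0]

```text
t: 2.5
tool_pos: [0.5012, 0.2006, 0.4305]
ee_rot: [0.701, 0.091, 0.701, -0.091]
ft_force: [1.5, 0.9, -0.4]
grip_width: 0.0497
```

Run:
```python
from h import *
print(r.observe()["joints"])
plan([.48,-.27,.42],32)
```

```text
[ 0.3245  0.1844  1.5885  0.      1.3682 -0.9875]
at [0.5012 0.2006 0.4305] yaw 75.17 total units [  0.261 -11.508   2.498] turn 7.195 rows 13
[0.02, -0.89, 0.19, 0.55]
[0.02, -0.87, 0.24, 0.55]
[0.02, -0.86, 0.29, 0.55]
[0.02, -0.84, 0.34, 0.55]
[0.02, -0.82, 0.39, 0.55]
[0.02, -0.79, 0.44, 0.55]
[0.02, -0.77, 0.48, 0.55]
[0.02, -0.74, 0.53, 0.55]
[0.02, -0.71, 0.57, 0.55]
[0.02, -0.67, 0.61, 0.55]
[0.02, -0.64, 0.65, 0.55]
[0.02, -0.6, 0.68, 0.55]
[0.02, -0.56, 0.71, 0.55]
```

Emit:
jog_arm:
  motion:
    - [0,-0.89,0.19,0.55]
    - [0,-0.87,0.24,0.55]
    - [0,-0.86,0.29,0.55]
    - [0,-0.84,0.34,0.55]
    - [0,-0.82,0.39,0.55]
    - [0,-0.79,0.44,0.55]
    - [0,-0.77,0.48,0.55]
    - [0,-0.74,0.53,0.55]

```text
t: 3.3
tool_pos: [0.4869, -0.0891, 0.4305]
ee_rot: [0.662, 0.25, 0.661, -0.25]
ft_force: [1.0, 0.3, 0.2]
grip_width: 0.0498
```

Emit:
jog_arm:
  motion:
    - [0,-0.71,0.57,0.55]
    - [0,-0.67,0.61,0.55]
    - [0,-0.64,0.65,0.55]
    - [0,-0.6,0.68,0.55]
    - [0,-0.56,0.71,0.55]
    - [0,0,0,0]
    - [0,0,0,0]

```text
t: 4.0
tool_pos: [0.4792, -0.2696, 0.43]
ee_rot: [0.619, 0.342, 0.619, -0.342]
ft_force: [-0.9, 0.5, 0.4]
grip_width: 0.0499
```

Run:
```python
from h import *
im,T,p=shot("wrist"); save(im,"b.png"); print(T, tool()[:3,3])
for l in ["cover_plate","plate_notch","plate_hole0","plate_hole1","plate_hole2","plate_hole3","housing","housing_mark","housing_hole0","housing_hole1","housing_hole2","housing_hole3"]:
    for P,c in pin(l,"wrist",T): print(l,P,c,proj(P,T,p).round())
```

```text
[[ 0.846   0.5072  0.1644  0.4364]
 [ 0.5332 -0.8046 -0.2614 -0.2012]
 [-0.0003  0.3088 -0.9511  0.5536]
 [ 0.      0.      0.      1.    ]] [ 0.4793 -0.2689  0.4302]
cover_plate [ 0.5101 -0.3928 -0.    ] 0.94 [295. 210.]
plate_notch [ 0.4929 -0.4288  0.0042] 0.7 [275. 222.]
plate_notch [ 0.3415 -0.1908  0.0009] 0.41 [267.  42.]
plate_hole0 [ 0.5207 -0.4291 -0.0027] 0.9 [290. 229.]
plate_hole0 [ 0.493  -0.3555  0.0042] 0.76 [298. 187.]
plate_hole1 [ 0.5207 -0.4291 -0.0027] 0.9 [290. 229.]
plate_hole1 [ 0.493  -0.3555  0.0042] 0.76 [298. 187.]
plate_hole2 [ 0.5207 -0.4291 -0.0027] 0.9 [290. 229.]
plate_hole2 [ 0.493  -0.3555  0.0042] 0.76 [298. 187.]
plate_hole3 [ 0.5207 -0.4291 -0.0027] 0.9 [290. 229.]
plate_hole3 [ 0.493  -0.3555  0.0042] 0.76 [298. 187.]
housing [ 0.4554 -0.2028 -0.0028] 0.9 [329.  92.]
housing_mark [ 0.4108 -0.1887  0.053 ] 0.82 [307.  66.]
housing_hole0 [ 0.4757 -0.2391  0.0576] 0.92 [328. 124.]
housing_hole0 [ 0.4198 -0.2265  0.0571] 0.86 [299.  94.]
housing_hole1 [ 0.4757 -0.2391  0.0576] 0.92 [328. 124.]
housing_hole1 [ 0.4198 -0.2265  0.0571] 0.86 [299.  94.]
housing_hole2 [ 0.4757 -0.2391  0.0576] 0.92 [328. 124.]
housing_hole2 [ 0.4198 -0.2265  0.0571] 0.86 [299.  94.]
housing_hole3 [ 0.4757 -0.2391  0.0576] 0.92 [328. 124.]
housing_hole3 [ 0.4198 -0.2265  0.0571] 0.86 [299.  94.]
```

View pics/b.png

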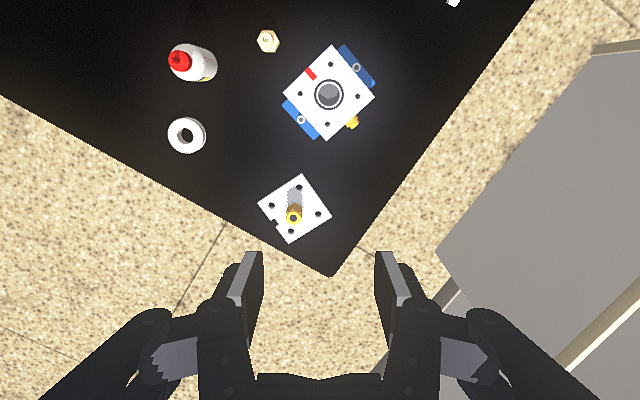

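```bash
cat >> h.py <<'E'
M=np.array([[-28,28],[28,28],[28,-28],[-28,-28]])/1000.
def fit(im,T,p,x,y,yaw,z,dia,m=M,thr=90,verbose=True,k=1.4):
    "refine (x,y,yaw deg) of a 4-hole pattern at height z from dark blobs"
    g=cv2.cvtColor(im,cv2.COLOR_RGB2GRAY)
    for it in range(3):
        a=np.radians(yaw); Q=np.array([[np.cos(a),-np.sin(a)],[np.sin(a),np.cos(a)]]); W=[];I=[];px=[]
        for i,h in enumerate(m):
            P=np.append(Q@h+[x,y],z); c=proj(P,T,p); dep=(np.linalg.inv(T)@np.append(P,1))[2]
            rad=dia/2*f(p)/dep; w=int(np.ceil(rad*k+(3 if it==0 else 1))); u0,v0=np.round(c).astype(int)
            if not(w<u0<640-w and w<v0<400-w): continue
            b=g[v0-w:v0+w+1,u0-w:u0+w+1].astype(float); hi=np.percentile(b,85); wt=np.clip((hi*.75-b),0,None)
            if wt.sum()<50: continue
            vv,uu=np.mgrid[-w:w+1,-w:w+1]; c2=np.array([u0+(wt*uu).sum()/wt.sum(),v0+(wt*vv).sum()/wt.sum()])
            W.append(ray(*c2,T,p,z)[:2]);I.append(i);px.append(c2)
        W=np.array(W);A=m[I];Wc=W.mean(0);Ac=A.mean(0)
        cr=((A-Ac)[:,0]*(W-Wc)[:,1]-(A-Ac)[:,1]*(W-Wc)[:,0]).sum(); dt=((A-Ac)*(W-Wc)).sum()
        a=np.arctan2(cr,dt); Q=np.array([[np.cos(a),-np.sin(a)],[np.sin(a),np.cos(a)]]); x,y=Wc-Q@Ac; yaw=np.degrees(a)
    res=np.linalg.norm(W-(A@Q.T+[x,y]),axis=1)*1000
    sc=np.sqrt(((W-Wc)**2).sum()/((A-Ac)**2).sum())
    if verbose: print("fit",np.array([x,y]),"yaw",round(yaw,2),"scale",round(sc,4),"res mm",res.round(2),"holes",I,np.round(px,1).tolist())
    return x,y,yaw
E
python3 - <<'E'
from h import *
im=cv2.imread("pics/b.png")[:,:,::-1].copy()
p=camera_params("wrist");T=np.array(tool()@p["tool_from_camera"])
fit(im,T,p,.5105,-.392,64,.008,.011)
fit(im,T,p,.4555,-.205,-15,.056,.0065)
plan([.5105,-.392,.16],33)
E
```

```text
fit [ 0.5085 -0.3895] yaw 66.17 scale 0.9945 res mm [0.38 0.3  0.21 0.06] holes [0, 1, 2, 3] [[271.2, 204.7], [298.5, 186.9], [317.6, 213.4], [290.5, 230.5]]
fit [ 0.4552 -0.2045] yaw -15.35 scale 0.9953 res mm [0.26 0.11 0.27 0.1 ] holes [0, 1, 2, 3] [[330.1, 63.8], [357.2, 95.8], [326.9, 123.5], [299.7, 93.1]]
at [ 0.4795 -0.269   0.4303] yaw 32.28 total units [ 6.758 -0.987  3.013] turn -0.119 rows 8
[0.84, -0.12, 0.38, -0.01]
[0.84, -0.12, 0.38, -0.01]
[0.84, -0.12, 0.38, -0.01]
[0.84, -0.13, 0.38, -0.01]
[0.84, -0.13, 0.38, -0.01]
[0.84, -0.13, 0.38, -0.01]
[0.84, -0.13, 0.38, -0.01]
[0.84, -0.13, 0.38, -0.01]
```

Emit:
jog_arm:
  motion:
    - [0.84,-0.12,0.37,-0.08]
    - [0.84,-0.12,0.37,-0.08]
    - [0.84,-0.12,0.37,-0.08]
    - [0.84,-0.13,0.37,-0.08]
    - [0.84,-0.13,0.36,-0.08]
    - [0.84,-0.14,0.36,-0.08]
    - [0.84,-0.15,0.36,-0.08]
    - [0.84,-0.15,0.36,-0.09]

```text
t: 5.45
tool_pos: [0.5096, -0.3904, 0.1601]
ee_rot: [0.631, 0.32, 0.63, -0.32]
ft_force: [1.1, 0.0, -0.0]
grip_width: 0.0499
```

Emit:
jog_arm:
  motion:
    - [0,0,0,0]
    - [0,0,0,0]

```text
t: 5.65
tool_pos: [0.5092, -0.3895, 0.1613]
ee_rot: [0.63, 0.32, 0.631, -0.32]
ft_force: [0.7, -0.0, 0.4]
grip_width: 0.0498
```

Run:
```python
from h import *
im,T,p=shot("wrist"); save(im,"c.png")
for l in ["cover_plate","plate_notch"]:
    for P,c in pin(l,"wrist",T): print(l,P,c,proj(P,T,p).round())
x,y,a=fit(im,T,p,.5085,-.3895,66.17,.008,.011)
plan([x,y,.033],a-30)
```

```text
cover_plate [ 0.5068 -0.3938 -0.0017] 0.87 [313. 186.]
plate_notch [ 0.4956 -0.4298  0.0014] 0.87 [278. 212.]
fit [ 0.5079 -0.3906] yaw 66.23 scale 0.9859 res mm [0.63 1.07 0.24 0.51] holes [0, 1, 2, 3] [[270.1, 174.9], [328.1, 142.1], [361.6, 198.6], [304.5, 229.2]]
at [ 0.5102 -0.3897  0.1634] yaw 36.18 total units [ 3.26  -0.061 -0.023] turn -0.009 rows 4
[0.82, -0.02, -0.01, -0.0]
[0.82, -0.02, -0.01, -0.0]
[0.82, -0.02, -0.01, -0.0]
[0.82, -0.02, -0.01, -0.0]
```

View pics/c.png

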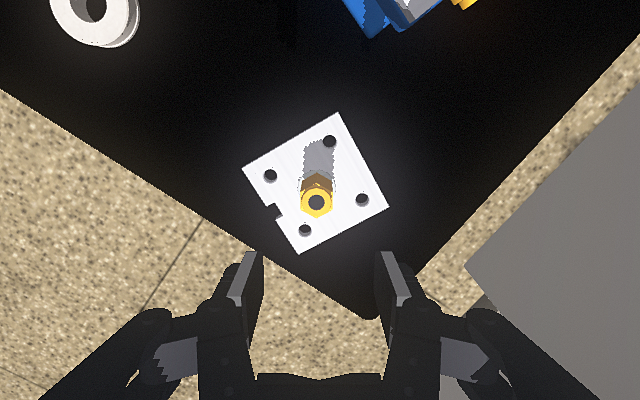

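The plate shows whole: port lip at (316,202), holes at (270,175), (328,142), (362,199) and (304,229), notch at (278,212). The jaws already line up with a pair of flats, so I'll descend and grip.

Emit:
jog_arm:
  motion:
    - [0.8,-0.02,-0.01,0]
    - [0.8,-0.02,-0.01,0]
    - [0.8,-0.01,-0.01,0]
    - [0.5,0,0,0]
    - [0.3,0,0,0]
    - [0,0,0,0]

```text
t: 6.4
tool_pos: [0.5072, -0.3895, 0.0334]
ee_rot: [0.63, 0.32, 0.631, -0.32]
ft_force: [0.3, 1.1, 0.5]
grip_width: 0.0502
```

Emit:
jog_arm:
  motion:
    - [0,0,0,0]
    - [0,0,0,0]
    - [0,0,0,0]
    - [0,0,0,0]
    - [0,0,0,0]
    - [0,0,0,0]
    - [0,0,0,0]
  claw: 15
  grip_force: 80

```text
t: 7.1
tool_pos: [0.5081, -0.3906, 0.0354]
ee_rot: [0.631, 0.32, 0.63, -0.32]
ft_force: [-1.0, 1.4, 7.7]
grip_width: 0.0225
```

Run:
```python
from h import *
im,T,p=shot("wrist"); save(im,"d.png"); print(tool()[:3,3], r.observe()["grip_width"])
save(np.vstack([read_camera("scene")[120:320,200:520],im[100:400,160:480]]),"d.png")
```

```text
[ 0.5081 -0.3905  0.0354] 0.022562661088004237
```

View pics/d.png

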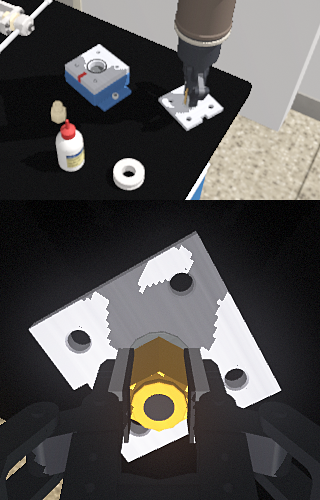

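The jaws hold the port, with an opening of 22.5 mm and a small upward force of 7.7 N. I'll lift slowly and check.

Emit:
jog_arm:
  motion:
    - [-0.15,0,0,0]
    - [-0.3,0,0,0]
    - [-0.5,0,0,0]
    - [-0.7,0,0,0]
    - [-0.9,0,0,0]
    - [-0.8,0,0,0]
    - [-0.4,0,0,0]
    - [0,0,0,0]

```text
t: 8.0
tool_pos: [0.5084, -0.3909, 0.1874]
ee_rot: [0.632, 0.32, 0.629, -0.321]
ft_force: [0.7, 0.6, -1.4]
grip_width: 0.0225
```

Emit:
jog_arm:
  motion:
    - [0,0,0,0]
    - [0,0,0,0]

```text
t: 8.2
tool_pos: [0.5066, -0.3895, 0.1825]
ee_rot: [0.63, 0.32, 0.631, -0.32]
ft_force: [0.0, 0.8, -2.8]
grip_width: 0.0224
```

Run:
```python
from h import *
im,T,p=shot("wrist"); t=tool(); s=r.observe(); print(t[:3,3],s["ft_force"],s["torque"],s["grip_width"])
im2,T2,p2=shot("scene")
for l in ["cover_plate","plate_notch"]:
    for n,TT in(("wrist",T),("scene",T2)):
        for P,c in pin(l,n,TT): print(n,l,P,c)
save(np.vstack([cv2.resize(im2[140:300,260:500],(640,427)),im[:, :]])[:, :],"e.png")
save(cv2.resize(np.vstack([cv2.resize(im2[140:300,260:500],(640,427)),im]),(450,582),interpolation=cv2.INTER_AREA),"e.png"); np.save("e.npy",im)
```

```text
[ 0.5066 -0.3895  0.1823] [ 0.3053  0.3093 -2.4161] [-0.0042  0.0233  0.0358] 0.022447230643162303
wrist cover_plate [ 0.5062 -0.3907  0.1455] 0.93
scene cover_plate [ 0.5079 -0.388   0.1483] 0.82
scene cover_plate [ 0.4203 -0.2248  0.0575] 0.74
wrist plate_notch [ 0.4911 -0.4278  0.1484] 0.67
scene plate_notch [ 0.4926 -0.4289  0.1489] 0.79
scene plate_notch [ 0.4723 -0.2391  0.0532] 0.28
```

View pics/e.png

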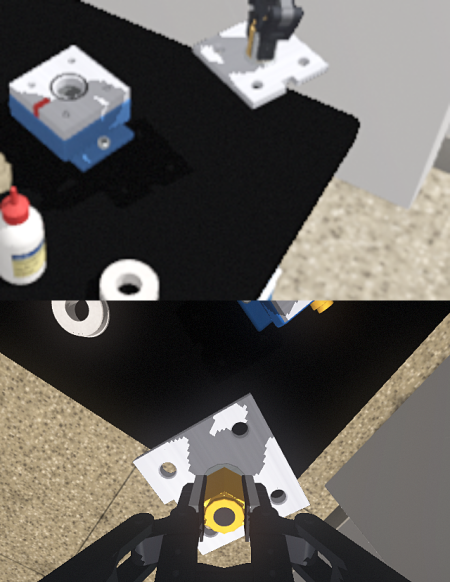

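Lift confirmed: the plate hangs level, the weight reads about 2.5 N, and the underside is about 35 mm below the TCP. Next I'll turn it while moving to a spot from which the wrist camera sees the housing past the plate.

Run:
```python
from h import *
for n in("top","scene"):
    im,T,p=shot(n); fit(im,T,p,.4552,-.2045,-15.35,.056,.0065,k=1.2)
plan([.391,-.268,.285],-45.35,n=16)
```

```text
fit [ 0.4468 -0.1935] yaw -2.64 scale 0.9324 res mm [2.68 2.68] holes [0, 2] [[261.9, 198.7], [290.7, 171.5]]
fit [ 0.4539 -0.2014] yaw -0.14 scale 1.0981 res mm [ 4.85 10.22  5.46] holes [0, 1, 2] [[274.9, 189.8], [289.0, 168.3], [313.8, 184.1]]
at [ 0.5071 -0.3899  0.1832] yaw 36.17 total units [-2.544 -0.546 -4.174] turn 13.587 rows 16
[-0.16, -0.03, -0.26, 0.85]
[-0.16, -0.06, -0.26, 0.85]
[-0.16, -0.08, -0.25, 0.85]
[-0.16, -0.1, -0.24, 0.85]
[-0.16, -0.12, -0.23, 0.85]
[-0.16, -0.14, -0.22, 0.85]
[-0.16, -0.16, -0.21, 0.85]
[-0.16, -0.18, -0.19, 0.85]
[-0.16, -0.2, -0.18, 0.85]
[-0.16, -0.21, -0.16, 0.85]
[-0.16, -0.22, -0.14, 0.85]
[-0.16, -0.24, -0.12, 0.85]
[-0.16, -0.24, -0.1, 0.85]
[-0.16, -0.25, -0.07, 0.85]
[-0.16, -0.26, -0.05, 0.85]
[-0.16, -0.26, -0.03, 0.85]
```

Emit:
jog_arm:
  motion:
    - [-0.16,-0.03,-0.26,0.85]
    - [-0.16,-0.06,-0.26,0.85]
    - [-0.16,-0.08,-0.25,0.85]
    - [-0.16,-0.1,-0.24,0.85]
    - [-0.16,-0.12,-0.23,0.85]
    - [-0.16,-0.14,-0.22,0.85]
    - [-0.16,-0.16,-0.21,0.85]
    - [-0.16,-0.18,-0.19,0.85]

```text
t: 9.4
tool_pos: [0.4493, -0.3287, 0.235]
ee_rot: [0.478, 0.521, 0.478, -0.521]
ft_force: [0.0, 0.2, -1.9]
grip_width: 0.0222
```

Emit:
jog_arm:
  motion:
    - [-0.16,-0.2,-0.18,0.85]
    - [-0.16,-0.21,-0.16,0.85]
    - [-0.16,-0.22,-0.14,0.85]
    - [-0.16,-0.24,-0.12,0.85]
    - [-0.16,-0.24,-0.1,0.85]
    - [-0.16,-0.25,-0.07,0.85]
    - [-0.16,-0.26,-0.05,0.85]
    - [-0.16,-0.26,-0.03,0.85]

```text
t: 10.2
tool_pos: [0.3914, -0.2673, 0.2862]
ee_rot: [0.267, 0.655, 0.267, -0.655]
ft_force: [1.0, -0.2, -2.2]
grip_width: 0.0226
```

Emit:
jog_arm:
  motion:
    - [0,0,0,0]
    - [0,0,0,0]
    - [0,0,0,0]

```text
t: 10.5
tool_pos: [0.3921, -0.2679, 0.2857]
ee_rot: [0.269, 0.654, 0.269, -0.654]
ft_force: [1.2, 0.0, -1.8]
grip_width: 0.0226
```

Run:
```python
from h import *
for i in range(3):
    im,T,p=shot("wrist"); fit(im,T,p,.4552,-.2045,-15.35,.056,.0065); print(tool()[:3,3])
for l in ["housing","housing_mark"]:
    for P,c in pin(l,"wrist",T): print(l,P,c)
save(im,"f.png"); plan([.4552,-.2045,.2],-45.35)
```

```text
fit [ 0.455  -0.2052] yaw -15.37 scale 0.9952 res mm [0.26 0.12 0.19 0.2 ] holes [0, 1, 2, 3] [[279.5, 62.9], [330.7, 30.5], [358.9, 85.5], [309.2, 114.9]]
[ 0.392  -0.2679  0.2856]
fit [ 0.4551 -0.2052] yaw -15.38 scale 0.9954 res mm [0.25 0.14 0.17 0.17] holes [0, 1, 2, 3] [[279.6, 62.8], [330.8, 30.4], [359.1, 85.5], [309.3, 114.9]]
[ 0.3919 -0.2678  0.2855]
fit [ 0.455  -0.2051] yaw -15.38 scale 0.9957 res mm [0.23 0.14 0.16 0.15] holes [0, 1, 2, 3] [[279.6, 62.8], [330.8, 30.4], [359.1, 85.5], [309.3, 115.0]]
[ 0.3919 -0.2678  0.2856]
housing [ 0.4566 -0.2022 -0.005 ] 0.92
housing [ 0.4072 -0.307   0.2494] 0.18
housing_mark [ 0.4099 -0.1915  0.0561] 0.8
at [ 0.3918 -0.2677  0.2856] yaw -45.4 total units [ 2.141 -0.012 -2.238] turn -0.008 rows 3
[0.71, -0.0, -0.75, -0.0]
[0.71, -0.0, -0.75, -0.0]
[0.71, -0.0, -0.75, -0.0]
```

View pics/f.png

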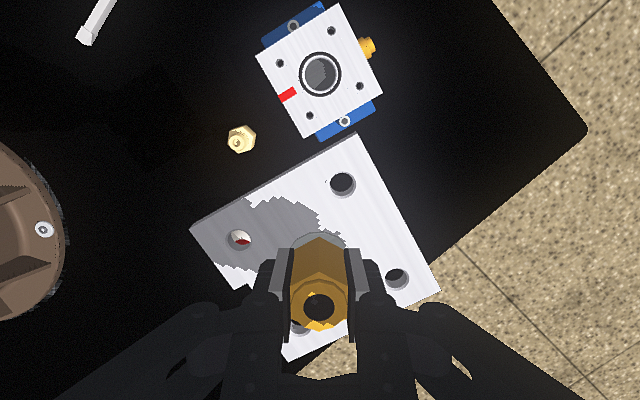

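The housing is clear: stripe at (287,94), threaded holes at (280,63), (331,30), (359,85) and (309,115). The plate's corners are at about (190,226), (357,133) and (440,290). I'll work out how the plate sits in the hand from those corners.

Run:
```python
from h import *
im,T,p=shot("wrist"); t=tool()
g=cv2.cvtColor(im,cv2.COLOR_RGB2GRAY)
c=cv2.cornerSubPix(cv2.GaussianBlur(g,(3,3),0),np.array([[190,226],[357,133],[440,290]],np.float32).reshape(-1,1,2),(4,4),(-1,-1),(3,30,.01)).reshape(-1,2)
print(c)
for dz in(.025,.027,.029):
    A,B,C=[ray(u,v,T,p,t[2,3]-dz) for u,v in c]
    ctr=(A+C)/2; e=(B-A); e2=(C-B)
    print(dz,"len",np.linalg.norm(e),np.linalg.norm(e2),"+x yaw AB",np.degrees(np.arctan2(e[1],e[0])),"BC+90",np.degrees(np.arctan2(e2[1],e2[0]))+90,"ctr in tool",(t[:3,:3].T@(ctr-t[:3,3]))*1000)
# holes 1,2 (dark ones)
fit(im,T,p,t[0,3],t[1,3],-15.4,t[2,3]-.027,.011,m=M[1:3])
print("hole1 rel",)
plan([.455,-.205,.2],-45.37)
```

```text
[[188.0376 229.1875]
 [356.5529 132.6527]
 [440.6302 290.1983]]
0.025 len 0.08840244739701397 0.08844327795078095 +x yaw AB -15.282361417364648 BC+90 -15.597886259354539 ctr in tool [25.0005 -1.3674  0.0818]
0.027 len 0.08959398653935341 0.08963536743085937 +x yaw AB -15.282361417364644 BC+90 -15.597886259354553 ctr in tool [27.0005 -1.3707  1.1616]
0.029 len 0.09078552568169283 0.09082745691093776 +x yaw AB -15.28236141736464 BC+90 -15.597886259354539 ctr in tool [29.0006 -1.3741  2.2415]
fit [ 0.3889 -0.2629] yaw -21.82 scale 0.9848 res mm [0.43 0.43] holes [0, 1] [[341.6, 182.9], [384.1, 281.6]]
hole1 rel
at [ 0.3918 -0.2677  0.2857] yaw -45.41 total units [ 2.142 -0.007 -2.226] turn -0.006 rows 3
[0.71, -0.0, -0.74, -0.0]
[0.71, -0.0, -0.74, -0.0]
[0.71, -0.0, -0.74, -0.0]
```

Emit:
jog_arm:
  motion:
    - [0.2,0,-0.4,0]
    - [0.4,0.01,-0.75,0]
    - [0.5,0.01,-0.71,0]
    - [0.6,0,-0.4,0]
    - [0.7,0,0,0]
    - [0.7,0,0,0]
    - [0.5,0,0,0]
    - [0.2,0,0,0]

```text
t: 11.6
tool_pos: [0.456, -0.2043, 0.1321]
ee_rot: [-0.268, -0.654, -0.269, 0.655]
ft_force: [1.4, 0.2, -2.3]
grip_width: 0.0223
```

Emit:
jog_arm:
  motion:
    - [0,0,0,0]
    - [0,0,0,0]
    - [0,0,0,0]

```text
t: 11.9
tool_pos: [0.4574, -0.2051, 0.1349]
ee_rot: [0.269, 0.655, 0.268, -0.654]
ft_force: [0.5, -1.1, -2.3]
grip_width: 0.0224
```

Run:
```python
from h import *
im,T,p=shot("wrist"); t=tool(); s=r.observe(); print(t[:3,3],s["ft_force"],np.degrees(np.arctan2(t[1,1],t[0,1])), t[2])
i1,T1,p1=shot("scene"); i2,T2,p2=shot("top")
np.savez("g.npz",im=im,i1=i1,i2=i2)
for l in ["cover_plate","plate_notch","housing","housing_mark"]:
    for n,TT in(("scene",T1),("top",T2)):
        for P,c in pin(l,n,TT): print(n,l,P,c)
a=cv2.resize(i1[130:250,210:390],(540,360),interpolation=cv2.INTER_CUBIC); b=cv2.resize(i2[130:250,200:380],(540,360),interpolation=cv2.INTER_CUBIC)
save(np.hstack([np.vstack([a,b])[:600,:480],cv2.resize(im[:, 160:480],(320,400))[:400] if 0 else np.vstack([im[:,160:480],np.zeros((200,320,3),np.uint8)])]),"g.png")
```

```text
[ 0.4573 -0.2051  0.1349] [ 0.4835 -0.2306 -2.2733] -45.4282042195714 [-1.      0.0017 -0.0005  0.1349]
scene cover_plate [ 0.4516 -0.2062  0.103 ] 0.92
top cover_plate [ 0.4591 -0.2042  0.0988] 0.7
top cover_plate [ 0.4565 -0.2107  0.0017] 0.35
scene plate_notch [ 0.4171 -0.1961  0.1001] 0.86
scene housing [ 0.457  -0.2064  0.0019] 0.91
top housing [ 0.458  -0.21    0.0019] 0.85
top housing [ 0.2751 -0.272   0.0022] 0.51
scene housing_mark [ 0.4111 -0.1963  0.0556] 0.84
top housing_mark [ 0.4172 -0.1977  0.0562] 0.93
```

View pics/g.png

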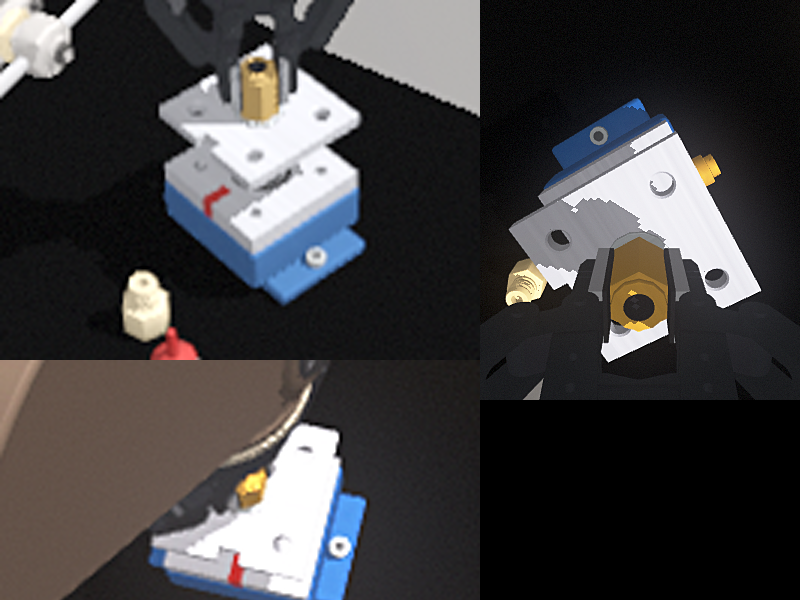

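The scene view shows the plate about 30 mm above the housing, with its notch over the red stripe (the stripe is at (215,198) in the enlarged scene crop). All estimates agree to about 1 mm, so I'll descend to a 1 cm gap and look through the holes.

Emit:
jog_arm:
  motion:
    - [0.1,0,0,0]
    - [0.2,0,0,0]
    - [0.2,0,0,0]
    - [0.2,0,0,0]
    - [0.08,0,0,0]
    - [0,0,0,0]
    - [0,0,0,0]
    - [0,0,0,0]

```text
t: 13.25
tool_pos: [0.4569, -0.2048, 0.1029]
ee_rot: [0.268, 0.654, 0.268, -0.654]
ft_force: [-0.2, 0.7, -2.5]
grip_width: 0.0225
```

Run:
```python
from h import *
P=[]
for i in range(4):
    im,T,p=shot("wrist"); t=tool(); P.append(t[:3,3])
print(np.array(P), r.observe()["ft_force"])
i1,T1,p1=shot("scene"); np.savez("k.npz",im=im,i1=i1,T=T,T1=T1,t=t)
big=cv2.resize(im[120:320,180:480],(800,533),interpolation=cv2.INTER_CUBIC)
# predicted threaded holes through plate: green cross; plate bottom hole centre: magenta
a=np.radians(-15.38);Q=np.array([[np.cos(a),-np.sin(a)],[np.sin(a),np.cos(a)]])
for h in M:
    c=proj(np.append(Q@h+[.455,-.205],.056),T,p); print("thread",c)
c=cv2.cornerSubPix(cv2.GaussianBlur(cv2.cvtColor(im,cv2.COLOR_RGB2GRAY),(3,3),0),np.array([[357,133],[440,290]],np.float32).reshape(-1,1,2),(4,4),(-1,-1),(3,30,.01)).reshape(-1,2); print("corners",c.tolist())
save(big,"k.png")
b=cv2.resize(i1[140:250,230:380],(800,587),interpolation=cv2.INTER_CUBIC); save(b,"l.png")
```

```text
[[ 0.4569 -0.2048  0.103 ]
 [ 0.4569 -0.2048  0.103 ]
 [ 0.4569 -0.2048  0.103 ]
 [ 0.4569 -0.2048  0.1029]] [ 0.0817 -0.8632 -2.2423]
thread [246.2654 225.5564]
thread [338.7888 174.1549]
thread [388.3451 260.158 ]
thread [300.6359 303.9264]
corners [[355.9205017089844, 131.51901245117188], [440.8851623535156, 290.0649108886719]]
```

View pics/k.png

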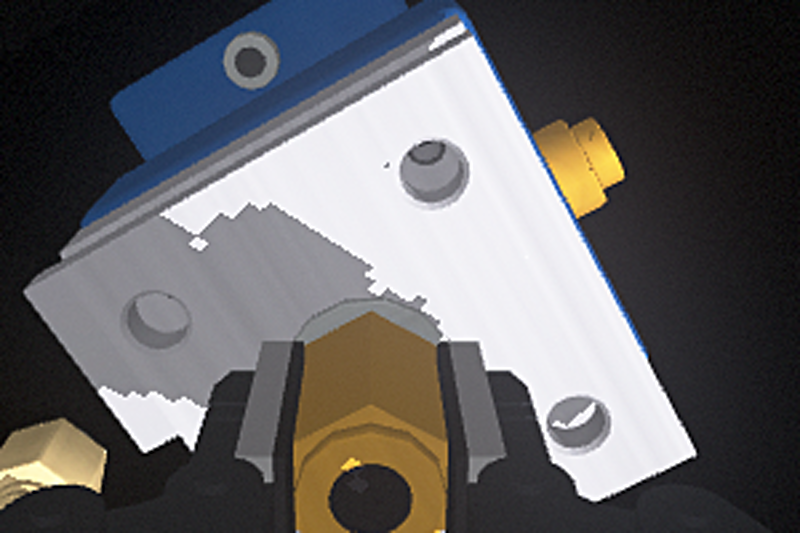

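View pics/l.png

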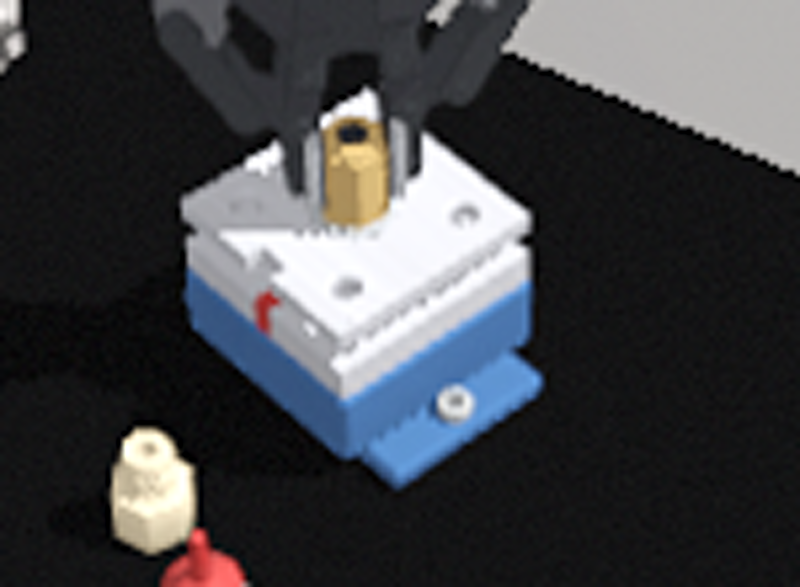

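The k view shows threaded hole 1 through plate hole 1 at (425,150), about where my prediction puts it. In the scene view the plate corners (183, 343, 532) stand over the housing corners (187, 343, 532). I'll put a number on the residual offset.

Run:
```python
from h import *
z=np.load("k.npz"); im,T,t=z["im"],z["T"],z["t"]; p=camera_params("wrist")
a=np.radians(-15.38);Q=np.array([[np.cos(a),-np.sin(a)],[np.sin(a),np.cos(a)]])
H=M@Q.T+[.455,-.205]
for i,(u,v) in {0:(156,320),1:(434,172),2:(579,424)}.items():
  for dz in(.0265,.0275):
    w=ray(u/2.667+180,v/2.667+120,T,p,t[2,3]-dz)[:2]; print("hole",i,dz,"plate-thread mm",(w-H[i])*1000,"tool y,z",t[:2,1]@(w-H[i])*1e3,t[:2,2]@(w-H[i])*1e3)
B,C=[ray(u,v,T,p,t[2,3]-.0275)[:2] for u,v in((355.92,131.52),(440.885,290.065))]
print("corner err",(B-(Q@[.045,.045]+[.455,-.205]))*1e3,(C-(Q@[.045,-.045]+[.455,-.205]))*1e3)
# scene corners: plate underside & housing top
p1=camera_params("scene");T1=z["T1"]
for nm,h in(("L",(-.045,.045)),("F",(-.045,-.045)),("R",(.045,-.045))):
  for zz in(.056,.075): print(nm,zz,((proj(np.append(Q@h+[.455,-.205],zz),T1,p1)-[230,140])*5.333).round(1))
```

```text
hole 0 0.0265 plate-thread mm [1.1436 0.5091] tool y,z 0.44004448183730577 -1.1719222245777943
hole 0 0.0275 plate-thread mm [0.6339 0.3607] tool y,z 0.18796046707571643 -0.7047464717452434
hole 1 0.0265 plate-thread mm [ 0.7341 -0.16  ] tool y,z 0.6292683061293607 -0.4106229396373122
hole 1 0.0275 plate-thread mm [ 0.5817 -0.4118] tool y,z 0.7016148975519303 -0.12528531997582712
hole 2 0.0265 plate-thread mm [0.7229 0.2062] tool y,z 0.3605359253825874 -0.6596433517088192
hole 2 0.0275 plate-thread mm [ 0.4714 -0.4032] tool y,z 0.618004396210304 -0.05279668191787266
corner err [0.1682 0.6561] [-0.219   0.1576]
L 0.056 [179.3 236.2]
L 0.075 [175.5 199.6]
F 0.056 [336. 370.]
F 0.075 [334.4 333.7]
R 0.056 [521.5 249.3]
R 0.075 [522.6 212.7]
```

Run:
```python
from h import *
s=r.observe(); print(s["t"],s["tool_pos"],np.abs(s["qd"]).max(),s["ft_force"],s["grip_width"]); print(r.hand_in())
```

```text
13.5 [ 0.4568 -0.2048  0.1029] 0.003013162147114548 [ 0.2165 -1.1377 -2.3329] 0.022540739839906475
the job is handed in; nothing more can be done
None
```

I gripped the plate by its brass port, lifted it and turned it about 82° clockwise (seen from above). The arm is holding it still over the housing, notch over the red mark, and I handed the job in at 13.5 s.

What the last checks showed:
- **Alignment:** by the wrist camera, plate holes 0, 1 and 2 sit within about 1.3 mm of their threaded holes. Hole 3 was hidden by the gripper. The plate's yaw matched the housing's to about 0.3°, and threaded hole 1 shows through its plate hole.
- **Scene camera:** the three visible plate corners stand over the housing corners to within about 1 mm.
- **Height:** the gap is about 1.1 cm. This is partly inferred from where the plate sits in the gripper, which is uncertain by about 2 mm.
- **Hold:** the arm was motionless, the jaws were on the port and the load read about 2.3 N. There was no sign of contact with the housing. The bottle, ring and fitting were never approached.

Checks that failed or disagreed:
- **Hole detection in the fixed cameras:** finding the housing's small holes in the top and scene pictures failed, so I dropped those results.
- **Jaw opening:** the jaws read 22.5 mm on the 24 mm hexagon, and about 8 N upward showed briefly as they closed. The hold stayed firm.
- **Housing position:** the two wrist views of the housing disagreed by up to about 0.7 mm.

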